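# Draw the funnel from its leaning stand and set it in the oil can

### The job

Get the oil can ready for filling: draw the metal funnel straight out along its leaning tube, so that its light stand is neither tipped over nor dragged along, then set the funnel upright in the open neck of the oil can with its flange resting flat on the neck, and let go. Leave the stand, the can and the other things on the bench standing or lying where they are.

Things in the scene. Friction and masses are not known exactly. Their poses are not given: they have to be found in the camera images.
- funnel: Bare-metal funnel, 125 mm long, 120 g, round about z. Origin: centre of the spout's tip; z towards the open bowl. Solid spout z=0 to 60 mm, diameter 12 to 16; flat stop flange, diameter 40, z=60 to 64; cone, diameter 20 to 50, z=64 to 92; straight collar (grip here), outer diameter 50, wall 3, z=92 to 125. Starts leaning in the stand, flange on the tube's mouth.
- funnel_tip (a point): Centre of the spout's lower end (z=0 of the funnel).
- funnel_flange (a point): Centre of the underside of the funnel's stop flange (z=60 mm of the funnel).
- funnel_rim (a point): Centre of the funnel's open rim (z=125 mm of the funnel).
- holder: Light loose black stand, 120 g. Origin on the bench under its base plate (110 x 80 x 4 mm, x -52 to +58), z up. Its braced tube, 75 mm long, outer diameter 27, bore 21, leans 30 degrees from vertical along (-0.5, 0, 0.866) of this frame, roughly to the robot's right (-y, up to 40 degrees either way). The spout is 60 mm deep in it, 2.5 mm play all round.
- holder_mouth (a point): Centre of the upper mouth of the stand's tube, at (-2.5, 0, 77) mm in the stand's frame.
- oil_can: Grey rectangular oil can, 110 (x) x 76 (y) x 106 mm high, hollow, 1.5 kg, loose on the bench. Origin at the centre of its underside, z up. On its top a round bare-metal neck at x=+28 mm and, at the -x end, a low bar handle (top at 126 mm).
- can_neck (a point): Centre of the top rim of the can's neck, 124 mm above the bench when standing; neck outer diameter 33 mm, bore 25 mm, open down into the can's empty space (more than 100 mm deep).
- spray_can: Bystander: upright spray can, diameter 58 mm, 160 mm tall. Origin at the centre of its underside.
- wrench: Bystander: steel wrench 170 mm long, lying flat along its x axis, between stand and can.
- hammer: Bystander: hammer 260 mm long, lying along its x axis.
There are look-alikes about, which are no part of the job. Leave any red or turquoise look-alike of the holder alone.

How it is judged:
On the way:
1. the funnel is drawn clear of the stand, which stays standing in its place (height (world z) of funnel_tip above 0.09 m and angle between holder's own z axis and vertical below 0.1 rad and distance of holder from where it was at the start of the episode below 0.015 m), for 0.2 s.
At the end, for the whole second after the job is handed in: The funnel rests in the neck, upright within 0.1 rad, its flange within 4 mm of the rim in height and 8 mm of its centre; stand and can upright (0.06 rad); moved from their starts: stand under 15 mm, can under 30 mm, spray can, wrench and hammer under 40 mm (horizontal distance between funnel_flange and can_neck below 0.008 m and z of funnel_flange in the frame of can_neck between -0.004 and 0.004 m and angle between funnel's own z axis and vertical below 0.1 rad and linear speed of funnel below 0.02 m/s and angle between each of oil_can, holder's own z axis and vertical below 0.06 rad and distance of oil_can from where it was at the start of the episode below 0.03 m and distance of holder from where it was at the start of the episode below 0.015 m and distance of each of spray_can, wrench, hammer from where it was at the start of the episode below 0.04 m); the robot touches nothing.
It fails at once if the stand is tipped by more than 0.2 rad (angle between holder's own z axis and vertical above 0.2 rad).
It fails at once if the stand is dragged or lifted more than 15 mm (distance of holder from where it was at the start of the episode above 0.015 m).
It fails at once if the oil can is tipped more than 0.2 rad or pushed more than 30 mm (angle between oil_can's own z axis and vertical above 0.2 rad or distance of oil_can from where it was at the start of the episode above 0.03 m).
It fails at once if the spray can, wrench or hammer is moved more than 40 mm (distance of any of spray_can, wrench, hammer from where it was at the start of the episode above 0.04 m).
It also fails if it takes over 51 s, if anything falls off the work surface, if the arm or the gripper's body presses on something with over 40 N, if the wrist force passes 120 N, or if a joint passes its speed limit or range.

### The arm

A 6-joint arm with a two-finger parallel gripper is mounted at the origin on the work surface. World frame = base frame: x ahead of the robot, y to its left, z up, the work surface at z = 0. Lengths are in m, angles in rad, forces in N, time in s.
With the tool pointing down it reaches from about 0.3 to 0.95 m from the base axis. Payload 3.1 kg.
Tool frame: the origin (TCP) lies at the very end of the fingers, on their centre line; the grasp point (between the pads) lies 19 mm behind it (r.grip_point_offset is the distance from the TCP to the grasp point, in m); z points along the fingers, y is the line along which they close (so a half turn about z gives the same grasp; the last joint's range is limited). The gripper opens to 85 mm and grips with 20 to 120 N. Pads are 22 mm wide; open, the fingers measure 114 mm over their backs; the gripper's body (76 mm by 85 mm) begins 54 mm behind the grasp point. The pads swing forward as they close: fully open they stand 13 mm farther back than shut.
Start: joints at [-0.07, 0.308, 1.634, -0, 1.2, -0.07], TCP at [0.625, -0, 0.231] pointing down, gripper open.
Joint ranges: [-3.06, 3.06], [-0.79, 1.96], [0.05, 2.63], [-1.19, 4.34], [0.05, 2.64], [-2.94, 2.94]. Speed limits (rad/s): [2.79, 2.79, 3.14, 3.14, 3.14, 3.14].

### API

Orientations are given as a unit quaternion [w, x, y, z].
In Python, from bench import r, capture, workorder gives the robot as it stands.
- The arm moves only by the shell command python3 -m creep 'ROWS' [FORCE]. ROWS is text: rows parted by semicolons, each of 5 numbers parted by spaces: the finger opening in m, from 0 to 0.0854, then the shift along the tool's x, y, z in m, then the turn about the tool's z in degrees. In form: gripper dx dy dz spin; .... A call has 1 to 8 rows; each row is the pose to reach, as a shift and turn from the pose commanded when the call began, along the tool's axes at that moment; what a row does not reach only later rows make up. A row lasts 1/8 s, in which the tool goes at most 62.5 mm and 10.7 degrees, less where a joint would pass 70% of its speed; a pose out of reach is approached as far as the arm can. A call with a gripper value outside its range is refused whole. The fingers move at their own pace and stop on an object; FORCE is the grip in N (left out, the last holds). Time passes only in rows, so rows that repeat a pose let the fingers close. It gives the time, the measured TCP pose, the force, the opening and the grip force at its end, in the units of the state.
- r.observe(): the state, without advancing time (a new reading comes with each control period).
- capture(name): name is "scene" or "side" or "wrist"; returns a dict with "color" (420x560x3 uint8, red, green, blue), "fx", "fy", "cx", "cy" (pixels), "R" (3x3) and "t" (3): a world point X has camera coordinates R X + t. Camera axes: x right, y down, z forward; pixel columns grow to the right and rows downward; lengths in m; the calibration is good to about 2 mm. A picture is of the moment at which its call begins. There is no depth.
- workorder.job_done(): hands the job in; it is judged then, once.
The state is a dict: "clock": time; "joint_positions": joint angles; "qd": joint speeds; "joint_efforts": joint torques, N m; "eef_pos": TCP position; "orientation": TCP orientation; "ft_force": force on the tool from outside, world axes, zero at the start; "wrist_torque": the same for the moment, N m; "gripper_width": finger opening in m; "grasp_force": force on a finger pad.
Only numpy, scipy, OpenCV 4.12 (cv2) and the standard library are available. Lean on these libraries where they do the work, as an engineer would, in place of code of your own. Each camera call takes 0.05 s, during which the arm holds its last target. There are 200 camera calls.

## Working session

There is one attempt and no reset: what is moved stays moved. The work goes in short steps, Python scripts to look and compute and a shell command to move; the robot and the scene stay as the last step left them, time stands still between calls to the robot, and variables do not carry over. Pictures are saved under pics/ and viewed, at most 10 in all, crops included, and the job is handed in when it is done.

```bash
ls; mkdir -p pics
python3 - <<'E'
from bench import r,capture,workorder
import cv2,pickle
d={}
for n in("scene","side","wrist"):
    d[n]=capture(n); cv2.imwrite(f"pics/{n}0.png",d[n]["color"][:,:,::-1])
    print(n,d[n]["R"],d[n]["t"],d[n]["fx"],d[n]["cx"],d[n]["cy"])
pickle.dump(d,open("c0.pkl","wb"))
print(r.observe())
E
```

```text
pics
scene [[ 0.90734587  0.42038138 -0.00172372]
 [ 0.35664809 -0.77194244 -0.52621955]
 [-0.22254352  0.47684837 -0.85034699]] [-0.54969566 -0.21707623  1.19385142] 400.5111563996199 282.831494413665 212.48654577347259
side [[ 0.9452938  -0.32602259  0.01135316]
 [-0.25064806 -0.74814196 -0.61437705]
 [ 0.20879457  0.57792117 -0.78893089]] [-0.5916021   0.167812    1.07292061] 424.23990879829955 281.2434029279969 214.75646412197602
wrist [[ 9.99998846e-01  6.22332829e-04 -1.38624987e-03]
 [ 1.02050006e-03 -9.50987124e-01  3.09228795e-01]
 [-1.12586255e-03 -3.09229853e-01 -9.50986662e-01]] [-0.62398373 -0.03995507  0.37815559] 290.56720360187165 278.3387550386983 211.52469177863333
{'clock': 0.15, 'joint_positions': array([-6.97271558e-02,  3.08848302e-01,  1.63488661e+00,  1.54811017e-05,
        1.19970245e+00, -6.97068122e-02]), 'qd': array([ 0.00096724, -0.00155781, -0.00511736, -0.00095381,  0.00087923,
        0.00053451]), 'joint_efforts': array([-7.71605373e-04, -4.15801048e+01, -2.77146006e+01, -1.83032253e-04,
        6.02632252e-03, -2.39092765e-05]), 'eef_pos': array([6.24354328e-01, 5.40734516e-06, 2.30287518e-01]), 'orientation': array([-7.00781390e-04,  7.07115662e-01,  7.07097298e-01, -5.99742760e-04]), 'ft_force': array([ 0.28531685, -0.53318223,  0.5973075 ]), 'wrist_torque': array([-0.01712154, -0.00157158,  0.00133998]), 'grasp_force': 0.0, 'gripper_width': 0.08541589460698996}
```

View pics/scene0.png

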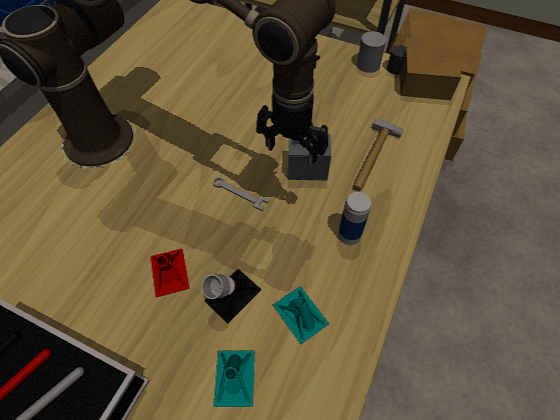

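View pics/side0.png

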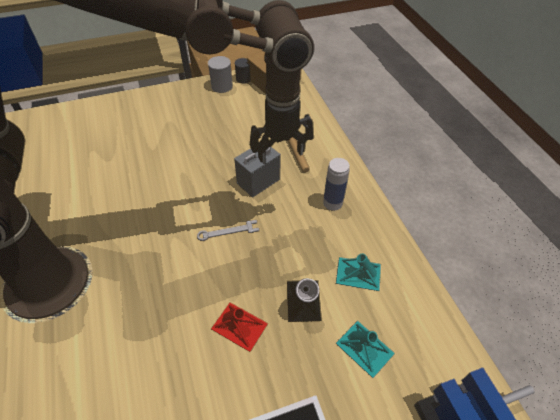

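The scene view shows the black stand with its grey funnel at about (225,292). The red and turquoise look-alikes surround it, and the can is at (309,160), partly hidden by the gripper. In the side view the stand is at (305,298) and the can at (258,170).

Run:
```python
import pickle,cv2,numpy as np
d=pickle.load(open("c0.pkl","rb"))
z=lambda n,u,v,w,h,s:cv2.resize(d[n]["color"][v:v+h,u:u+w,::-1],None,fx=s,fy=s,interpolation=cv2.INTER_CUBIC)
a=np.hstack([z("scene",190,255,80,75,5),z("side",270,265,80,75,5)])
b=np.hstack([z("scene",270,125,80,45,5),z("side",220,135,80,45,5)])
cv2.imwrite("pics/crop0.png",np.vstack([a,b]))
```

```text
(no output)
```

View pics/crop0.png

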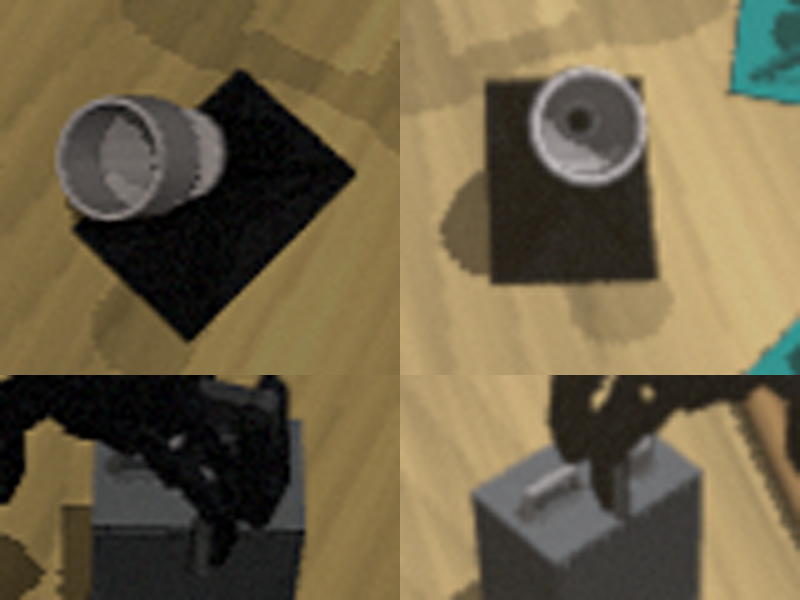

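View pics/wrist0.png

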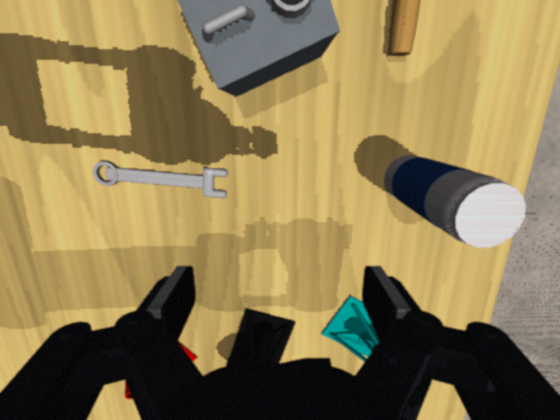

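The crop gives the stand's plate corners and the funnel's rim ellipse in both views: scene rim about (212,286), side rim about (307,290). The wrist view shows the wrench at (160,180) and the spray can at (455,200), with the neck cut off at the top near (291,0).

```bash
cat > h.py <<'E'
import numpy as np,cv2
def ray(c,p):
    x=np.linalg.inv(np.array([[c["fx"],0,c["cx"]],[0,c["fy"],c["cy"]],[0,0,1]]))@[p[0],p[1],1]
    return -c["R"].T@c["t"], c["R"].T@x
def onz(c,p,z):
    o,d=ray(c,p); return o+d*(z-o[2])/d[2]
def tri(cs,ps):
    A=np.zeros((3,3));b=np.zeros(3);R=[]
    for c,p in zip(cs,ps):
        o,d=ray(c,p);d=d/np.linalg.norm(d);M=np.eye(3)-np.outer(d,d);A+=M;b+=M@o;R.append((M,o))
    x=np.linalg.solve(A,b); return x,[np.linalg.norm(M@(x-o)) for M,o in R]
def proj(c,X):
    q=c["R"]@X+c["t"]; return q[0]/q[2]*c["fx"]+c["cx"],q[1]/q[2]*c["fy"]+c["cy"]
E
python3 - <<'E'
import pickle;from h import *
np.set_printoptions(precision=4,suppress=True)
d=pickle.load(open("c0.pkl","rb"));S,D=d["scene"],d["side"]
k=lambda u,v,p:(u+p[0]/5-.4,v+p[1]/5-.4)
sc=[onz(S,k(190,255,p),.004)[:2] for p in[(240,70),(355,173),(190,340),(75,228)]]
sd=[onz(D,k(270,265,p),.004)[:2] for p in[(86,82),(240,78),(257,277),(90,283)]]
for n,q in(("sc",sc),("sd",sd)):
    q=np.array(q);print(n,q.tolist(),"ctr",q.mean(0),"sides",np.linalg.norm(q-np.roll(q,-1,0),axis=1))
    for i in range(4):
        e=q[(i+1)%4]-q[i];print(np.degrees(np.arctan2(e[1],e[0])))
for ps in[(111,158)]: print(tri([S,D],[k(190,255,ps),k(270,265,(187,126))]))
W=d["wrist"]; print("neck",onz(W,(291,-2),.124),onz(W,(204,32),.126),onz(W,(249,12),.126))
E
```

```text
sc [[0.5751181009590108, -0.19424361092024128], [0.6491104532369952, -0.21780454726410053], [0.617037647217773, -0.31964785076406843], [0.5432756757228074, -0.29628653734635607]] ctr [ 0.5961 -0.257 ] sides [0.0777 0.1068 0.0774 0.1069]
-17.66272055961119
-107.48041746487094
162.4263721660194
72.66950339618185
sd [[0.5732189907010371, -0.1956745367591201], [0.6482045263670936, -0.21858223500141938], [0.6154814660162757, -0.3210027854998155], [0.5389393074464583, -0.298240171230349]] ctr [ 0.594  -0.2584] sides [0.0784 0.1075 0.0799 0.1081]
-16.987644359403944
-107.7185259278844
163.43822622696413
71.51924237148197
(array([ 0.5824, -0.2934,  0.1268]), [np.float64(0.00016380853188789477), np.float64(0.00016380853188794844)])
neck [0.6332 0.161  0.124 ] [0.5691 0.139  0.126 ] [0.6028 0.1518 0.126 ]
```

Run:
```python
import pickle;from h import *
np.set_printoptions(precision=4,suppress=True)
d=pickle.load(open("c0.pkl","rb"));S,D=d["scene"],d["side"]
a=np.array([-.1504,-.4769,.866]);m=np.array([.5934,-.263,.077]);u=np.cross(a,[0,0,1]);u/=np.linalg.norm(u);v=np.cross(a,u)
t=np.linspace(0,6.28,60)
ims=[]
for n,c,o in(("scene",S,(190,255)),("side",D,(270,265))):
    im=cv2.resize(c["color"][o[1]:o[1]+75,o[0]:o[0]+80,::-1],None,fx=5,fy=5,interpolation=cv2.INTER_CUBIC)
    for R,col in((m+.065*a,(0,0,255)),(np.array([.5824,-.2934,.1268]),(0,255,0))):
        P=np.array([proj(c,R+.025*(np.cos(x)*u+np.sin(x)*v)) for x in t]);P=(P-o+.4)*5
        cv2.polylines(im,[np.int32(P)],True,col);print(n,P.min(0),P.max(0),P.mean(0))
    ims.append(im)
cv2.imwrite("pics/ov.png",np.hstack(ims))
```

```text
scene [56.5309 92.4409] [165.4598 217.8986] [110.0233 154.3602]
scene [57.4906 96.3383] [165.6199 220.8958] [110.5922 157.8151]
side [133.1478  60.59  ] [248.2469 177.5049] [189.7874 118.9793]
side [129.4532  67.6396] [243.9084 183.9458] [185.7762 125.7257]
```

View pics/ov.png

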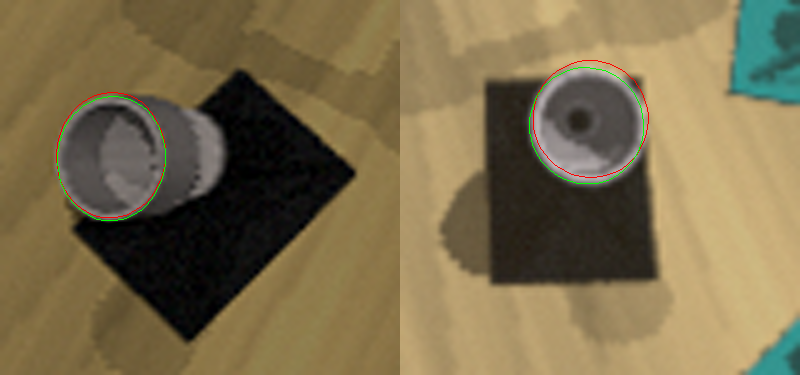

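```bash
python3 -m creep '0.085 -0.057 -0.008 0 5; 0.085 -0.114 -0.016 0 10; 0.085 -0.171 -0.024 0 15; 0.085 -0.228 -0.032 0 17.5; 0.085 -0.286 -0.0395 0 17.5; 0.085 -0.286 -0.0395 0 17.5; 0.085 -0.286 -0.0395 0 17.5; 0.085 -0.286 -0.0395 0 17.5' 30
python3 - <<'E'
from bench import capture
import pickle;from h import *
d={n:capture(n) for n in("scene","side","wrist")};pickle.dump(d,open("c1.pkl","wb"))
z=lambda n,u,v,w,h,s:cv2.resize(d[n]["color"][v:v+h,u:u+w,::-1],None,fx=s,fy=s,interpolation=cv2.INTER_CUBIC)
a=np.hstack([z("scene",270,125,80,60,5),z("side",220,135,80,60,5)])
b=cv2.resize(d["wrist"]["color"][120:,:,::-1],(560,300))
b=np.hstack([b,np.zeros((300,240,3),np.uint8)])
cv2.imwrite("pics/c1.png",np.vstack([a,b]))
E
```

```text
clock: 1.15
eef_pos: [0.5857, -0.2844, 0.231]
orientation: [-0.0, 0.806, 0.592, 0.0]
ft_force: [0.2, 0.3, -0.2]
gripper_width: 0.0848
grasp_force: 0.0
```

View pics/c1.png

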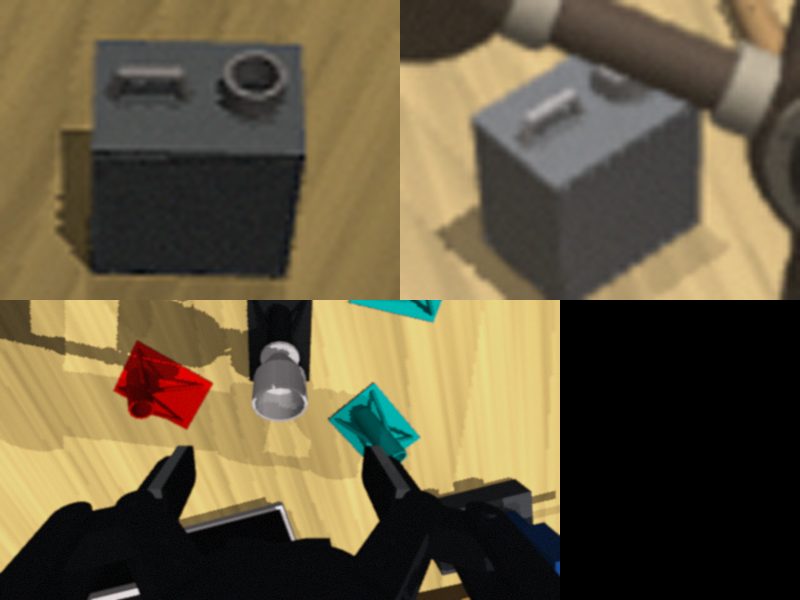

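The neck's top rim in the scene view is centred at (320.8,139.6). The wrist view shows the funnel's rim centred at about (280,219), midway between the fingers.

Run:
```python
import pickle;from h import *
np.set_printoptions(precision=4,suppress=True)
d=pickle.load(open("c1.pkl","rb"));S,D,W=d["scene"],d["side"],d["wrist"]
k=lambda u,v,p:(u+p[0]/5-.4,v+p[1]/5-.4)
print("neck",onz(S,k(270,125,(256,75)),.124))
# can top corners at z=.106
for c in[(95,42),(302,45),(301,152),(93,150)]: print(onz(S,k(270,125,c),.106))
for c in[(72,118),(158,187)]: print("sd",onz(D,k(220,135,c),.106))
print("rim",onz(W,(280,219),.131),onz(W,(280,219),.127))
g=W["color"][190:250,240:320];gray=cv2.cvtColor(g,cv2.COLOR_RGB2GRAY);sat=np.ptp(g.astype(int),axis=2)
m=((sat<30)&(gray>60)).astype(np.uint8);mm=m[15:];ys,xs=np.nonzero(m)
print([ (y+190,np.nonzero(m[y])[0].min()+240,np.nonzero(m[y])[0].max()+240) for y in range(0,60,4) if m[y].any()])
y=np.array([-.17,0,0]);print(tri([S,D],[(211.8,286.2),(307,289.8)]))
```

```text
neck [0.6348 0.1699 0.124 ]
[0.5435 0.1713 0.106 ]
[0.6442 0.2154 0.106 ]
[0.6704 0.1468 0.106 ]
[0.5733 0.1034 0.106 ]
sd [0.5417 0.1697 0.106 ]
sd [0.5725 0.1028 0.106 ]
rim [ 0.5856 -0.2906  0.131 ] [ 0.5852 -0.2919  0.127 ]
[(190, np.int64(257), np.int64(303)), (194, np.int64(255), np.int64(304)), (198, np.int64(254), np.int64(305)), (202, np.int64(254), np.int64(305)), (206, np.int64(254), np.int64(305)), (210, np.int64(253), np.int64(305)), (214, np.int64(253), np.int64(305)), (218, np.int64(253), np.int64(306)), (222, np.int64(252), np.int64(306)), (226, np.int64(253), np.int64(306)), (230, np.int64(255), np.int64(304)), (234, np.int64(258), np.int64(300)), (238, np.int64(265), np.int64(294))]
(array([ 0.5824, -0.2934,  0.1268]), [np.float64(0.00016380853188793885), np.float64(0.00016380853188794844)])
```

```bash
python3 -m creep '0.085 0.001 0.0005 0.04 0; 0.085 0.001 0.0005 0.08 0; 0.085 0.001 0.0005 0.11 0; 0.085 0.001 0.0005 0.13 0; 0.085 0.001 0.0005 0.137 0; 0.085 0.001 0.0005 0.137 0; 0.085 0.001 0.0005 0.137 0'
python3 - <<'E'
from bench import capture
import pickle;from h import *
d={n:capture(n) for n in("scene","side","wrist")};pickle.dump(d,open("c2.pkl","wb"))
z=lambda n,u,v,w,h,s:cv2.resize(d[n]["color"][v:v+h,u:u+w,::-1],None,fx=s,fy=s,interpolation=cv2.INTER_CUBIC)
a=np.hstack([z("scene",180,240,100,70,4),z("side",260,250,100,70,4)])
b=z("wrist",80,180,400,240,2)[:300]
b=np.hstack([z("wrist",80,180,400,160,2)])
cv2.imwrite("pics/c2.png",np.vstack([a,b]))
E
```

```text
clock: 2.17
eef_pos: [0.5875, -0.2858, 0.0959]
orientation: [0.001, 0.806, 0.591, 0.001]
ft_force: [1.0, 0.1, 0.6]
gripper_width: 0.0848
grasp_force: 0.0
```

View pics/c2.png

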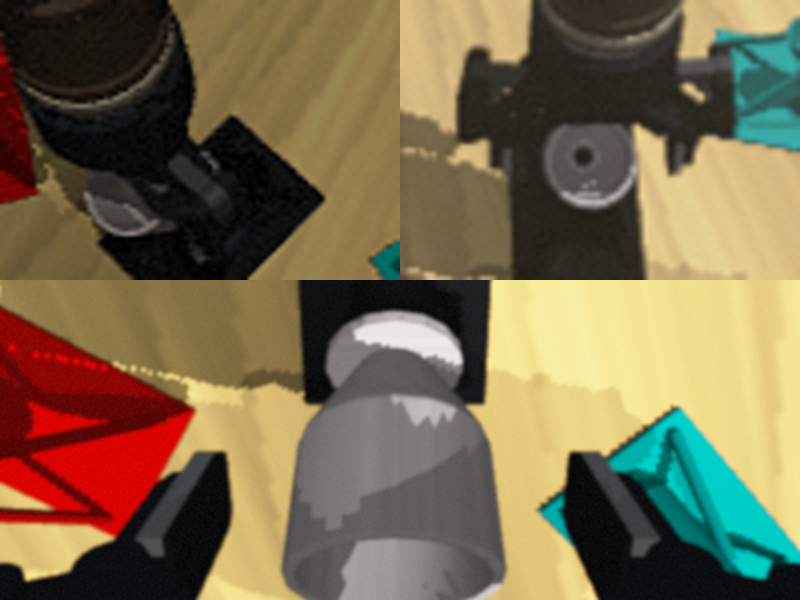

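The fingers straddle the collar. The midpoint between the fingers and the collar's axis agree to within about 1 mm (crop columns 399 and 395), so I'll close.

```bash
python3 -m creep '0.04 0 0 0 0; 0.04 0 0 0 0; 0.04 0 0 0 0; 0.04 0 0 0 0; 0.04 0 0 0 0; 0.04 0 0 0 0; 0.04 0 0 0 0; 0.04 0 0 0 0' 30
python3 - <<'E'
from bench import capture
import pickle;from h import *
d={n:capture(n) for n in("scene","side","wrist")};pickle.dump(d,open("c3.pkl","wb"))
p=pickle.load(open("c2.pkl","rb"))
for n in("scene","side"):
  for k,x in(("b",p),("a",d)):
    g=x[n]["color"].max(2)<45; print(n,k,g[240:340,180:360].sum())
z=lambda n,u,v,w,h,s:cv2.resize(d[n]["color"][v:v+h,u:u+w,::-1],None,fx=s,fy=s,interpolation=cv2.INTER_CUBIC)
a=np.hstack([z("scene",180,240,100,70,4),z("side",260,250,100,70,4)])
cv2.imwrite("pics/c3.png",np.vstack([a,z("wrist",80,180,400,160,2)]))
E
```

```text
clock: 3.32
eef_pos: [0.5865, -0.2855, 0.0946]
orientation: [0.0, 0.806, 0.591, 0.0]
ft_force: [-0.9, -0.9, 4.2]
gripper_width: 0.0502
grasp_force: 31.4
scene b 3090
scene a 3048
side b 1442
side a 1423
```

View pics/c3.png

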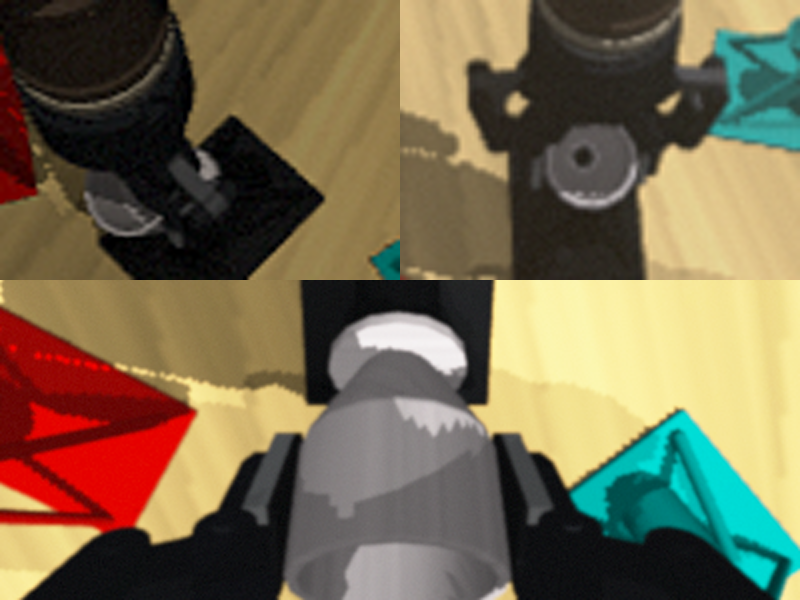

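It is gripped at 50.2 mm with the stand unmoved. Now I'll draw it out along the axis, gently at first.

```bash
python3 -m creep '0.04 -0.0015 0 -0.0026 0; 0.04 -0.003 0 -0.0052 0; 0.04 -0.005 0 -0.0087 0; 0.04 -0.0075 0 -0.013 0; 0.04 -0.01 0 -0.0173 0; 0.04 -0.0125 0 -0.0217 0; 0.04 -0.0125 0 -0.0217 0'
python3 - <<'E'
from bench import capture
import pickle;from h import *
d={n:capture(n) for n in("scene","side","wrist")};pickle.dump(d,open("c4.pkl","wb"))
p=pickle.load(open("c1.pkl","rb"));f=lambda x:(x["side"]["color"].max(2)<60).astype(np.uint8)[265:330,300-30:340]
for x in(p,pickle.load(open("c3.pkl","rb")),d):
    m=f(x); ys,xs=np.nonzero(m[35:]);print(xs.min(),xs.max(),ys.max(),len(xs))
for x in(p,d):
    g=x["scene"]["color"].max(2)<45;g=g[285:330,215:265];ys,xs=np.nonzero(g);print("sc",xs.max(),ys.max(),len(xs))
E
```

```text
clock: 4.35
eef_pos: [0.5829, -0.2977, 0.1167]
orientation: [0.001, 0.807, 0.591, 0.0]
ft_force: [0.1, -0.3, -0.1]
gripper_width: 0.0504
grasp_force: 31.3
18 50 20 629
18 50 20 637
18 50 21 625
sc 45 37 910
sc 45 37 1065
```

The stand is still in place and there is no load, so I'll draw it the rest of the way.

```bash
python3 -m creep '0.04 -0.003 0 -0.0052 0; 0.04 -0.0075 0 -0.013 0; 0.04 -0.0125 0 -0.0217 0; 0.04 -0.0175 0 -0.0303 0; 0.04 -0.0225 0 -0.039 0; 0.04 -0.03 0 -0.052 0; 0.04 -0.0375 0 -0.065 0; 0.04 -0.0375 0 -0.105 0'
python3 -m creep '0.04 0 0 -0.04 0; 0.04 0 0 -0.05 0; 0.04 0 0 -0.05 0'
python3 - <<'E'
from bench import capture
import pickle;from h import *
d={n:capture(n) for n in("scene","side","wrist")};pickle.dump(d,open("c5.pkl","wb"))
p=pickle.load(open("c1.pkl","rb"));f=lambda x:(x["side"]["color"].max(2)<60).astype(np.uint8)[265:330,300-30:340]
for x in(p,d):
    m=f(x); ys,xs=np.nonzero(m[35:]);print(xs.min(),xs.max(),ys.max(),len(xs))
z=lambda n,u,v,w,h,s:cv2.resize(d[n]["color"][v:v+h,u:u+w,::-1],None,fx=s,fy=s,interpolation=cv2.INTER_CUBIC)
a=np.hstack([z("scene",150,190,133,93,3),z("side",240,210,133,93,3)])
cv2.imwrite("pics/c5.png",np.vstack([a,z("wrist",80,180,400,160,2)[:,:798]]))
E
```

```text
clock: 5.5
eef_pos: [0.5692, -0.3327, 0.2193]
orientation: [-0.003, 0.807, 0.591, -0.001]
ft_force: [0.5, -0.1, -0.6]
gripper_width: 0.0497
grasp_force: 31.5
clock: 5.88
eef_pos: [0.5713, -0.3332, 0.2716]
orientation: [0.001, 0.806, 0.591, 0.0]
ft_force: [1.1, 0.3, -1.1]
gripper_width: 0.0502
grasp_force: 31.6
18 50 20 629
18 49 20 641
```

View pics/c5.png

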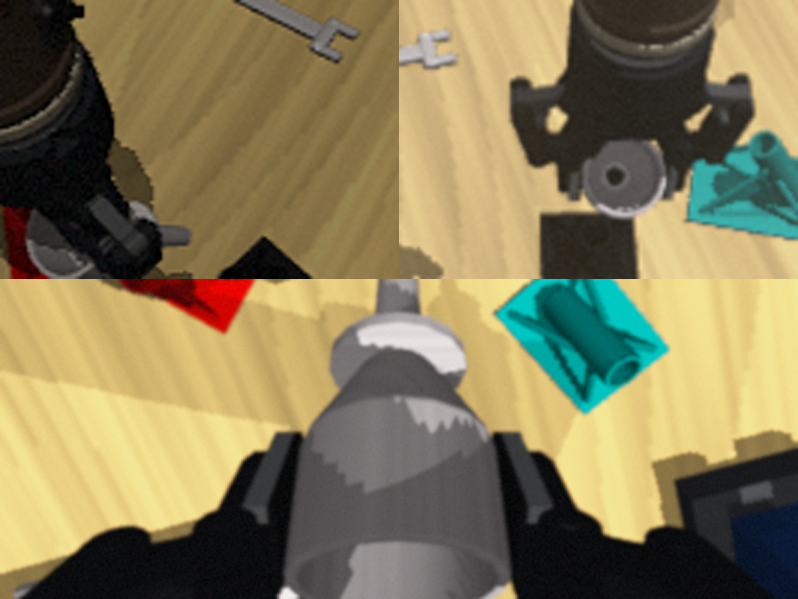

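The funnel is out of the tube and still leaning about 30° in the pads (spout seen at (175,236) in the scene crop). The stand is in place. Next I'll move to a hover short of the neck.

```bash
python3 -m creep '0.04 0.03 -0.007 0 0; 0.04 0.08 -0.018 0 0; 0.04 0.135 -0.031 0 0; 0.04 0.19 -0.043 0 0; 0.04 0.245 -0.056 0 0; 0.04 0.3 -0.068 0 0; 0.04 0.355 -0.081 0 0; 0.04 0.403 -0.0916 0 0'
python3 -m creep '0.04 0 0 0 0; 0.04 0 0 0.02 0; 0.04 0 0 0.035 0;0.04 0 0 0.035 0;0.04 0 0 0.035 0'
python3 - <<'E'
from bench import capture,r
import pickle;from h import *
d={n:capture(n) for n in("scene","side","wrist")};s=r.observe();d["s"]={k:s[k] for k in("eef_pos","orientation")};pickle.dump(d,open("c6.pkl","wb"))
from scipy.spatial.transform import Rotation as Ro
print(s["eef_pos"])
w,x,y,z_=s["orientation"];M=Ro.from_quat([x,y,z_,w]).as_matrix();T=lambda p:s["eef_pos"]+M@np.array(p)
for n in("scene","side","wrist"):
    print(n,"tip",proj(d[n],T([.055,0,.0727])),"neck",proj(d[n],np.array([.6338,.1695,.124])))
z=lambda n,u,v,w,h,s:cv2.resize(d[n]["color"][v:v+h,u:u+w,::-1],(w*s,h*s),interpolation=cv2.INTER_CUBIC)
a=np.hstack([z("scene",260,90,100,70,4),z("side",210,100,100,70,4)])
cv2.imwrite("pics/c6.png",np.vstack([a,z("wrist",140,40,266,105,3),np.zeros((0,798,3),np.uint8)]) if 0 else np.vstack([a[:,:798],z("wrist",140,40,266,105,3)]))
E
```

```text
clock: 7.02
eef_pos: [0.6038, 0.0811, 0.2688]
orientation: [-0.001, 0.806, 0.592, -0.001]
ft_force: [0.9, 0.1, -1.0]
gripper_width: 0.0505
grasp_force: 31.5
clock: 7.65
eef_pos: [0.6051, 0.078, 0.2357]
orientation: [-0.0, 0.807, 0.591, -0.0]
ft_force: [0.8, 0.0, -1.3]
gripper_width: 0.0501
grasp_force: 31.6
[0.60569889 0.07857725 0.23684085]
scene tip (np.float64(311.4199723554644), np.float64(137.70981235517286)) neck (np.float64(320.3905581842533), np.float64(139.5941905427309))
side tip (np.float64(264.95639874940235), np.float64(145.68701142921628)) neck (np.float64(264.938106259894), np.float64(146.46277705911172))
wrist tip (np.float64(278.25540202898105), np.float64(152.12794265537153)) neck (np.float64(277.2884574544991), np.float64(96.45104762402076))
```

View pics/c6.png

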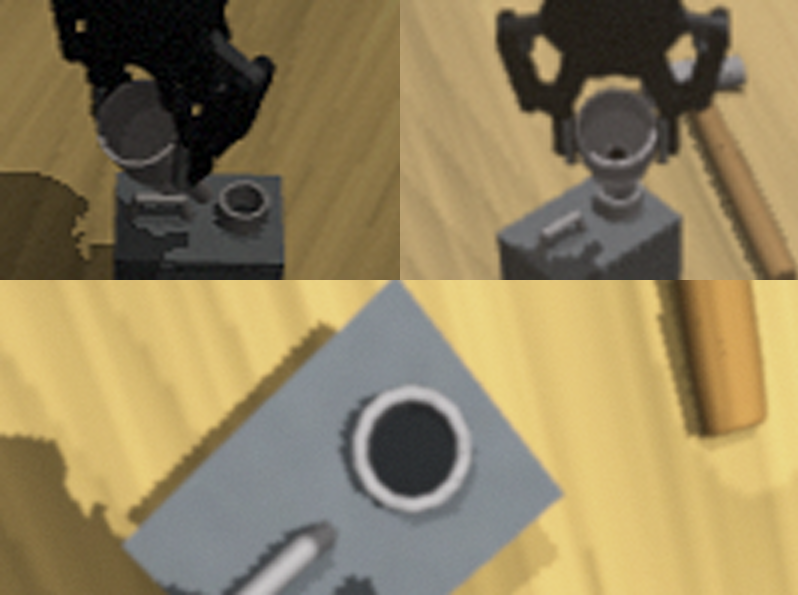

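The wrist view puts the neck at (277.0,95.7) against (277.3,96.5) predicted, and the tip in the scene agrees to about 1 mm. I'll insert the tip leaning, then use the neck wall to swing the funnel upright in the pads.

```bash
python3 -m creep '0.04 0.025 0 0 0; 0.04 0.0448 -0.0007 0.01 0; 0.04 0.0448 -0.0007 0.02 0; 0.04 0.0448 -0.0007 0.03 0; 0.04 0.0448 -0.0007 0.038 0; 0.04 0.0448 -0.0007 0.045 0; 0.04 0.0448 -0.0007 0.052 0; 0.04 0.0448 -0.0007 0.052 0' 20
```

```text
clock: 8.8
eef_pos: [0.6179, 0.122, 0.1835]
orientation: [-0.0, 0.807, 0.591, 0.0]
ft_force: [-0.4, 0.4, -0.7]
gripper_width: 0.0501
grasp_force: 31.5
```

```bash
python3 -m creep '0.04 0.004 0 0 0; 0.04 0.008 0 0 0; 0.04 0.012 0 0 0; 0.04 0.016 0 0 0; 0.04 0.02 0 0 0; 0.04 0.02 0 0 0' 20
python3 - <<'E'
from bench import capture
import pickle;from h import *
p=pickle.load(open("c6.pkl","rb"));S=capture("scene");pickle.dump(S,open("c7.pkl","wb"))
# can front lower corner region comparison
a=cv2.cvtColor(p["scene"]["color"],6);b=cv2.cvtColor(S["color"],6)
x=np.float32(a[150:185,285:335]);y=np.float32(b[150:185,285:335]);print(cv2.phaseCorrelate(x,y))
E
```

```text
clock: 9.55
eef_pos: [0.6236, 0.1397, 0.1842]
orientation: [0.001, 0.806, 0.592, -0.001]
ft_force: [-1.9, -4.8, 1.6]
gripper_width: 0.0502
grasp_force: 32.3
((0.549979043120981, -0.04010154131264443), 0.7081064965989855)
```

```bash
python3 -m creep '0.045 0.003 0 0 0; 0.045 0.006 0 0 0; 0.045 0.009 0 0 0; 0.045 0.012 0 0 0; 0.045 0.012 0 0 0; 0.045 0.012 0 0 0' 20
cat > chk.py <<'E'
from bench import capture,r
import pickle;from h import *
p=pickle.load(open("c6.pkl","rb"));S=capture("scene");D=capture("side");W=capture("wrist");pickle.dump((S,D,W),open("c8.pkl","wb"))
for n,c in(("scene",S),("side",D)):
    for nm,x in(("0",p[n]),("now",c)):
        g=x["color"];h=cv2.cvtColor(g,cv2.COLOR_RGB2HSV)
        R=(slice(140,195),slice(275,345)) if n=="scene" else (slice(150,200),slice(225,300))
        m=((h[...,1]<75)&(g.max(2)<110))[R]
        ys,xs=np.nonzero(m[-20:-8] if n=="scene" else m[10:30]);print(n,nm,np.percentile(xs,[1,99]),np.nonzero(m)[0].max(),len(xs))
# rim light ring in side view
for nm,x in(("0",p["wrist"]),("now",W)):
    g=cv2.cvtColor(x["color"],6);print(nm,[int(v) for v in g[160:330:10,278]])
E
python3 chk.py
```

```text
clock: 10.35
eef_pos: [0.6274, 0.1517, 0.1845]
orientation: [0.0, 0.806, 0.591, -0.001]
ft_force: [-1.6, -4.3, 2.8]
gripper_width: 0.0498
grasp_force: 32.7
scene 0 [13. 52.] 39 196
scene now [13. 52.] 39 197
side 0 [11. 54.] 46 846
side now [10. 54.] 46 860
0 [143, 146, 145, 103, 158, 209, 76, 76, 144, 105, 105, 105, 105, 79, 78, 89, 131]
now [149, 141, 68, 112, 95, 121, 120, 64, 111, 96, 98, 95, 99, 79, 171, 109, 107]
```

The can hasn't moved and the funnel is pivoting, so I'll continue.

```bash
python3 -m creep '0.045 0.003 0 0 0; 0.045 0.006 0 0 0; 0.045 0.009 0 0 0; 0.045 0.012 0 0 0; 0.045 0.015 0 0 0; 0.045 0.018 0 0 0; 0.045 0.018 0 0 0'; python3 chk.py
```

```text
clock: 11.38
eef_pos: [0.6331, 0.17, 0.1839]
orientation: [0.0, 0.806, 0.591, 0.0]
ft_force: [0.2, -2.8, 1.7]
gripper_width: 0.05
grasp_force: 32.8
scene 0 [13. 52.] 39 196
scene now [13. 52.] 39 197
side 0 [11. 54.] 46 846
side now [10. 54.] 46 800
0 [143, 146, 145, 103, 158, 209, 76, 76, 144, 105, 105, 105, 105, 79, 78, 89, 131]
now [47, 140, 148, 96, 69, 103, 82, 99, 82, 87, 86, 90, 99, 148, 143, 118, 77]
```

```bash
python3 -m creep '0.045 0.003 0 0 0; 0.045 0.006 0 0 0; 0.045 0.006 0 0 0;0.045 0.006 0 0 0'; python3 chk.py
python3 - <<'E'
import pickle;from h import *
from bench import r
from scipy.spatial.transform import Rotation as Ro
S,D,W=pickle.load(open("c8.pkl","rb"));s=r.observe();w,x,y,z=s["orientation"];M=Ro.from_quat([x,y,z,w]).as_matrix();T=lambda p:s["eef_pos"]+M@np.array(p)
t=np.radians(np.arange(0,360,20))
for th in(-6,-3,0,3,6):   # score predicted flange rim & bowl rim edges: print predicted v-extent in wrist
    a=np.radians(th);ax=np.array([-np.sin(a),0,-np.cos(a)]);u=np.array([np.cos(a),0,-np.sin(a)]);G=np.array([0,0,-.0226])
    o=[]
    for zz,R in((.125,.025),(.125,.022),(.064,.020)):
        P=np.array([proj(W,T(G+(zz-.110)*ax+R*(np.cos(k)*u+np.sin(k)*np.array([0,1,0])))) for k in t]);o+=[P[:,1].min().round(1),P[:,1].max().round(1)]
    print(th,o)
g=cv2.cvtColor(W["color"],6).astype(int)
print(list(enumerate(g[150:400:3,278].tolist()))[:])
E
```

```text
clock: 12.02
eef_pos: [0.6347, 0.1755, 0.184]
orientation: [-0.0, 0.806, 0.591, 0.0]
ft_force: [0.4, -3.4, 1.2]
gripper_width: 0.0499
grasp_force: 32.9
scene 0 [13. 52.] 39 196
scene now [13. 52.] 39 196
side 0 [11. 54.] 46 846
side now [10. 54.] 46 777
0 [143, 146, 145, 103, 158, 209, 76, 76, 144, 105, 105, 105, 105, 79, 78, 89, 131]
now [51, 45, 144, 112, 70, 60, 70, 130, 84, 81, 83, 79, 131, 143, 84, 87, 74]
-6 [np.float64(254.9), np.float64(362.8), np.float64(261.9), np.float64(356.8), np.float64(227.4), np.float64(287.7)]
-3 [np.float64(258.0), np.float64(362.1), np.float64(264.9), np.float64(356.4), np.float64(224.0), np.float64(283.5)]
0 [np.float64(261.2), np.float64(361.2), np.float64(268.0), np.float64(355.9), np.float64(220.8), np.float64(279.3)]
3 [np.float64(264.7), np.float64(360.2), np.float64(271.2), np.float64(355.2), np.float64(217.7), np.float64(275.2)]
6 [np.float64(268.2), np.float64(359.0), np.float64(274.6), np.float64(354.3), np.float64(214.7), np.float64(271.1)]
[(0, 196), (1, 195), (2, 180), (3, 73), (4, 47), (5, 47), (6, 45), (7, 47), (8, 71), (9, 139), (10, 144), (11, 145), (12, 146), (13, 139), (14, 79), (15, 70), (16, 69), (17, 70), (18, 70), (19, 69), (20, 60), (21, 61), (22, 91), (23, 67), (24, 71), (25, 86), (26, 132), (27, 122), (28, 89), (29, 95), (30, 84), (31, 83), (32, 83), (33, 84), (34, 84), (35, 83), (36, 81), (37, 83), (38, 83), (39, 81), (40, 79), (41, 82), (42, 84), (43, 134), (44, 123), (45, 148), (46, 139), (47, 141), (48, 145), (49, 125), (50, 84), (51, 84), (52, 88), (53, 88), (54, 88), (55, 85), (56, 76), (57, 74), (58, 76), (59, 74), (60, 74), (61, 75), (62, 72), (63, 75), (64, 75), (65, 73), (66, 74), (67, 73), (68, 70), (69, 72), (70, 75), (71, 34), (72, 10), (73, 14), (74, 9), (75, 13), (76, 13), (77, 9), (78, 12), (79, 14), (80, 13), (81, 16), (82, 12), (83, 8)]
```

Run:
```python
import pickle;from h import *
from bench import r
from scipy.spatial.transform import Rotation as Ro
S,D,W=pickle.load(open("c8.pkl","rb"));s=r.observe();w,x,y,z=s["orientation"];M=Ro.from_quat([x,y,z,w]).as_matrix();T=lambda p:s["eef_pos"]+M@np.array(p)
W5=pickle.load(open("c5.pkl","rb"))["wrist"]
v=lambda zz,R,th:proj(W,T(np.array([0,0,-.0226])+(zz-.110)*np.array([-np.sin(th),0,-np.cos(th)])+R*np.array([np.cos(th),0,-np.sin(th)])))[1]
for th in(30,20,10,5,0,-5,-10): print(th,[round(v(a,b,np.radians(th)),1) for a,b in((.125,.025),(.125,.022),(.092,.025),(.064,.02),(.06,.02),(.125,-.022),(.125,-.025))])
p=lambda W:cv2.cvtColor(W["color"],6)[:,270:287].mean(1).astype(int)
for n,g in(("c5",p(W5)),("now",p(W))):
    e=np.diff(g);print(n,[(i+1,int(e[i]),) for i in range(120,400) if abs(e[i])>10])
# circles/rows widths now
g=cv2.cvtColor(W["color"],cv2.COLOR_RGB2HSV)
m=(g[...,1]<45)&(g[...,2]>50)
print([(v,int(np.nonzero(m[v,200:360])[0].min()+200),int(np.nonzero(m[v,200:360])[0].max()+200)) for v in range(200,380,6) if m[v,200:360].any()])
```

```text
30 [np.float64(300.6), np.float64(304.1), np.float64(230.9), np.float64(194.9), np.float64(189.7), np.float64(342.6), np.float64(344.6)]
20 [np.float64(286.6), np.float64(291.5), np.float64(228.7), np.float64(202.0), np.float64(197.9), np.float64(348.5), np.float64(351.5)]
10 [np.float64(273.2), np.float64(279.2), np.float64(228.6), np.float64(210.8), np.float64(207.6), np.float64(353.0), np.float64(357.2)]
5 [np.float64(267.0), np.float64(273.5), np.float64(229.3), np.float64(215.7), np.float64(213.0), np.float64(354.6), np.float64(359.4)]
0 [np.float64(261.2), np.float64(268.0), np.float64(230.3), np.float64(220.8), np.float64(218.6), np.float64(355.9), np.float64(361.2)]
-5 [np.float64(255.9), np.float64(262.9), np.float64(231.8), np.float64(226.2), np.float64(224.5), np.float64(356.7), np.float64(362.6)]
-10 [np.float64(251.1), np.float64(258.2), np.float64(233.7), np.float64(231.9), np.float64(230.6), np.float64(357.0), np.float64(363.4)]
c5 [(150, 15), (151, 27), (152, 26), (153, 16), (196, 16), (197, 27), (198, 14), (201, 13), (202, 22), (203, 15), (213, -22), (214, -36), (215
[... 180 characters left out ...]
18), (156, -17), (157, -12), (158, -12), (172, 11), (190, -12), (191, -13), (192, -12), (193, -12), (215, 11), (216, 14), (226, 16), (227, 20), (228, 12), (278, 20), (279, 18), (284, 11), (362, -19), (363, -22), (364, -11)]
[(200, 238, 312), (206, 231, 306), (212, 224, 312), (218, 204, 322), (224, 210, 322), (230, 203, 327), (236, 200, 330), (242, 200, 329), (248, 200, 321), (254, 200, 314), (260, 200, 339), (266, 200, 343), (272, 200, 345), (278, 208, 348), (284, 206, 350), (290, 203, 353), (296, 207, 350), (302, 225, 332), (308, 223, 333), (314, 222, 335), (320, 220, 336), (326, 221, 335), (332, 221, 335), (338, 218, 331), (344, 228, 329), (350, 233, 325), (356, 239, 318), (362, 275, 281)]
```

Run:
```python
import pickle;from h import *
from bench import r
from scipy.optimize import least_squares
from scipy.spatial.transform import Rotation as Ro
S,D,W=pickle.load(open("c8.pkl","rb"));s=r.observe();w,x,y,z=s["orientation"];M=Ro.from_quat([x,y,z,w]).as_matrix();T=lambda p:s["eef_pos"]+M@np.array(p)
F=((.125,.022),(.092,.025),(.064,.02),(.125,-.025))
o5=[311.5,239,197,350.5];on=[278.5,227,215.5,362.5]
def f(q):
    gx,gz,h,t1,t2=q;res=[]
    for th,ob in((t1,o5),(t2,on)):
        for (zz,R),v in zip(F,ob):
            res.append(proj(W,T(np.array([gx,0,gz])+(zz-h)*np.array([-np.sin(th),0,-np.cos(th)])+R*np.array([np.cos(th),0,-np.sin(th)])))[1]-v)
    return res+[gx/.001,(gz+.0226)/.003]
q=least_squares(f,[0,-.0226,.11,.5,0],x_scale=[.01,.01,.01,1,1],loss="soft_l1");print(q.x[:3],np.degrees(q.x[3:]),np.round(q.fun,1))
```

```text
[ 0.00083194 -0.02093433  0.10554558] [30.69223595  6.64288039] [ 0.3 -3.   1.2 -0.8 -0.2  3.5 -0.5  0.5  0.8  0.6]
```

```bash
python3 -m creep '0.045 0.002 0 0 0; 0.045 0.004 0 0 0; 0.045 0.004 0 0 0; 0.045 -0.002 0 0 0; 0.045 -0.0055 0 0.008 0; 0.045 -0.0055 0 0.016 0; 0.045 -0.0055 0 0.022 0; 0.045 -0.0055 0 0.025 0'; python3 chk.py | head -4; python3 -m creep '0.045 0 0 0.001 0; 0.045 0 0 0.002 0; 0.045 0 0 0.003 0'
python3 - <<'E'
import pickle;from h import *
from bench import capture
p=lambda W:cv2.cvtColor(W["color"],6)[:,270:287].mean(1).astype(int)
g=p(capture("wrist"));e=np.diff(g);print([(i+1,int(e[i]),) for i in range(120,400) if abs(e[i])>10])
E
```

```text
clock: 13.18
eef_pos: [0.6326, 0.1703, 0.1579]
orientation: [-0.0, 0.806, 0.591, -0.0]
ft_force: [0.1, -0.2, -0.6]
gripper_width: 0.05
grasp_force: 32.7
scene 0 [13. 52.] 39 196
scene now [13. 52.] 39 197
side 0 [11. 54.] 46 846
side now [10. 54.] 46 796
clock: 13.7
eef_pos: [0.6332, 0.1701, 0.1561]
orientation: [0.0, 0.806, 0.591, 0.0]
ft_force: [0.3, -0.7, -1.5]
gripper_width: 0.0498
grasp_force: 32.7
[(152, -14), (153, -19), (154, -14), (155, -13), (205, -15), (206, -17), (207, -12), (221, 15), (222, 14), (227, 12), (228, 21), (229, 15), (232, -14), (233, -11), (276, 12), (277, 22), (278, 17), (362, -18), (363, -22), (364, -12)]
```

Still free, with no contact. I'll lower in small steps until the flange touches.

```bash
python3 -m creep '0.045 0 0 0.001 0; 0.045 0 0 0.002 0; 0.045 0 0 0.003 0; 0.045 0 0 0.003 0'; python3 -m creep '0.045 0 0 0.001 0; 0.045 0 0 0.002 0; 0.045 0 0 0.002 0'; python3 -m creep '0.045 0 0 0.001 0; 0.045 0 0 0.001 0;0.045 0 0 0.001 0'
```

```text
clock: 14.25
eef_pos: [0.633, 0.1701, 0.1528]
orientation: [-0.0, 0.806, 0.591, -0.0]
ft_force: [-0.5, -0.9, -0.9]
gripper_width: 0.0502
grasp_force: 32.7
clock: 14.62
eef_pos: [0.6329, 0.1701, 0.1508]
orientation: [-0.0, 0.806, 0.591, -0.0]
ft_force: [0.4, 0.3, -0.9]
gripper_width: 0.0498
grasp_force: 32.7
clock: 15.0
eef_pos: [0.6331, 0.1701, 0.15]
orientation: [-0.0, 0.806, 0.591, 0.0]
ft_force: [-0.5, 0.5, -1.7]
gripper_width: 0.0503
grasp_force: 32.7
```

```bash
python3 -m creep '0.045 0 0 0.001 0; 0.045 0 0 0.002 0; 0.045 0 0 0.002 0'; python3 -m creep '0.045 0 0 0.001 0; 0.045 0 0 0.001 0;0.045 0 0 0.001 0';python3 -m creep '0.045 0 0 0.001 0; 0.045 0 0 0.001 0;0.045 0 0 0.001 0'
```

```text
clock: 15.38
eef_pos: [0.6333, 0.1702, 0.1488]
orientation: [0.0, 0.806, 0.591, 0.0]
ft_force: [-1.6, -0.1, 4.1]
gripper_width: 0.05
grasp_force: 33.0
clock: 15.75
eef_pos: [0.6333, 0.1703, 0.1487]
orientation: [0.0, 0.806, 0.591, 0.0]
ft_force: [-3.4, 0.4, 7.2]
gripper_width: 0.0501
grasp_force: 33.3
clock: 16.12
eef_pos: [0.6334, 0.1704, 0.1486]
orientation: [0.0, 0.806, 0.591, 0.0]
ft_force: [-3.7, -1.0, 10.7]
gripper_width: 0.0502
grasp_force: 33.5
```

The flange touches at the predicted height. I'll relieve the press, open and rise.

```bash
python3 -m creep '0.045 0 0 -0.002 0; 0.045 0 0 -0.002 0; 0.06 0 0 -0.002 0; 0.07 0 0 -0.002 0; 0.085 0 0 -0.002 0; 0.085 0 0 -0.002 0; 0.085 0 0 -0.002 0'; python3 -m creep '0.085 0 0 -0.01 0; 0.085 0 0 -0.03 0; 0.085 0 0 -0.07 0; 0.085 0 0 -0.11 0; 0.085 0 0 -0.13 0; 0.085 -0.05 0 -0.13 0; 0.085 -0.1 0 -0.13 0;0.085 -0.1 0 -0.13 0'
python3 - <<'E'
from bench import capture
import pickle;from h import *
d={n:capture(n) for n in("scene","side","wrist")};pickle.dump(d,open("c9.pkl","wb"))
c1=pickle.load(open("c1.pkl","rb"));N=np.array([.6342,.170,.124])
for n in("scene","side","wrist"):
    c=d[n];print(n,"rim pred",np.round(proj(c,N+[0,0,.065]),1),"flange",np.round(proj(c,N),1))
    u,v=np.int32(proj(c,N+[0,0,.065]));R=35
    g=c["color"][v-R:v+R,u-R:u+R];h=cv2.cvtColor(g,cv2.COLOR_RGB2HSV);gr=cv2.cvtColor(g,6)
    cc=cv2.HoughCircles(cv2.resize(gr,None,fx=4,fy=4),cv2.HOUGH_GRADIENT,1.5,80,param1=80,param2=30,minRadius=30,maxRadius=110)
    print(None if cc is None else [(round(u-R+a/4,1),round(v-R+b/4,1),round(k/4,1)) for a,b,k in cc[0][:3]])
a=cv2.cvtColor(c1["scene"]["color"],6);b=cv2.cvtColor(d["scene"]["color"],6)
print("stand",cv2.phaseCorrelate(np.float32(a[295:335,205:270]),np.float32(b[295:335,205:270])),"canface",cv2.phaseCorrelate(np.float32(a[156:190,280:340]),np.float32(b[156:190,280:340])))
E
```

```text
clock: 17.0
eef_pos: [0.6331, 0.1701, 0.1478]
orientation: [-0.0, 0.806, 0.591, -0.0]
ft_force: [0.3, -0.1, -0.4]
gripper_width: 0.0848
grasp_force: 0.0
clock: 18.0
eef_pos: [0.6019, 0.0719, 0.2782]
orientation: [0.0, 0.808, 0.59, -0.001]
ft_force: [0.7, -0.3, 0.5]
gripper_width: 0.0851
grasp_force: 0.0
scene rim pred [322.7 121.3] flange [320.6 139.5]
[(np.float64(322.8), np.float64(116.9), np.float32(12.9)), (np.float64(303.7), np.float64(128.6), np.float32(26.4)), (np.float64(322.1), np.float64(137.6), np.float32(12.9))]
side rim pred [264.6 128.6] flange [265.  146.3]
[(np.float64(260.7), np.float64(119.4), np.float32(16.3)), (np.float64(260.7), np.float64(145.3), np.float32(11.4))]
wrist rim pred [279.6  86.9] flange [279.2  93.7]
[(np.float64(277.6), np.float64(79.7), np.float32(24.8)), (np.float64(283.2), np.float64(99.2), np.float32(22.0)), (np.float64(262.2), np.float64(96.2), np.float32(16.4))]
stand ((0.035948610246549606, -0.010184860752826097), 0.8475360559092627) canface ((-0.21236652966847203, -0.04740489413773474), 0.6016141419057492)
```

Run:
```python
import pickle;from h import *
d=pickle.load(open("c9.pkl","rb"));N=np.array([.6340,.1698,.124]);t=np.linspace(0,6.28,90)
from scipy.optimize import least_squares
def rim(c,X,R=.025): return np.array([proj(c,X+R*np.array([np.cos(k),np.sin(k),0])) for k in t])
for n in("scene","side"):
    c=d[n];h=cv2.cvtColor(c["color"],cv2.COLOR_RGB2HSV);m=h[...,1]<70
    P=rim(c,N+[0,0,.065]);lo=P.min(0);hi=P.max(0);print(n,"pred x",lo[0].round(1),hi[0].round(1),"top",lo[1].round(1))
    u0=int(lo[0])-8
    cols=[int(u) for u in np.arange(lo[0]+5,hi[0]-4,3)]
    print(" top edge",[(u,int(np.nonzero(m[95:150,u])[0].min()+95)) for u in cols]," pred",[ (u,round(P[np.abs(P[:,0]-u)<1.5][:,1].min(),1)) for u in cols])
    for v in range(int(lo[1])+4,int(hi[1])+6,4):
        q=np.nonzero(m[v,u0:int(hi[0])+8])[0]+u0;print(" row",v,q.min(),q.max())
c=d["wrist"];P=rim(c,N+[0,0,.065]);print("wrist pred",P.min(0).round(1),P.max(0).round(1))
g=cv2.cvtColor(c["color"],6)
print("row",int(P[:,1].mean()),g[int(P[:,1].mean()),235:325:2].tolist());print("col",g[45:140:2,279].tolist())
```

```text
scene pred x 312.3 332.9 top 113.9
 top edge [(317, 97), (320, 98), (323, 95), (326, 98)]  pred [(317, np.float64(114.5)), (320, np.float64(113.9)), (323, np.float64(113.9)), (326, np.float64(114.1))]
 row 117 309 329
 row 121 309 331
 row 125 310 331
 row 129 312 330
 row 133 304 330
side pred x 255.3 273.7 top 122.6
 top edge [(260, 96), (263, 95), (266, 97), (269, 95)]  pred [(260, np.float64(123.0)), (263, np.float64(122.6)), (266, np.float64(122.6)), (269, np.float64(123.0))]
 row 126 257 274
 row 130 255 273
 row 134 256 272
 row 138 256 272
wrist pred [245.2  48.8] [313.6 122.9]
row 86 [58, 60, 61, 59, 60, 128, 211, 167, 76, 82, 123, 129, 131, 130, 129, 124, 125, 124, 121, 118, 120, 120, 120, 114, 108, 97, 72, 71, 70, 70, 70, 74, 75, 76, 63, 52, 76, 190, 200, 158, 159, 154, 149, 150, 151]
col [153, 157, 150, 132, 121, 198, 212, 115, 50, 50, 51, 82, 102, 107, 101, 103, 105, 104, 104, 103, 104, 166, 200, 69, 28, 26, 26, 26, 26, 77, 164, 150, 116, 106, 90, 91, 86, 90, 89, 164, 213, 132, 96, 94, 96, 97, 107, 119]
```

Both the rim and the bowl's hole sit about 3 mm off the neck's centre in the same direction. The funnel is therefore upright and seated, within the 8 mm tolerance. The stand and can are unmoved, so I'm handing in.

```bash
python3 -c "
from bench import workorder
print(workorder.job_done())"
```

```text
the job is handed in; nothing more can be done
None
```

The funnel was drawn out without moving the stand, set in the can's neck and released, and the job is handed in. My last camera measurements showed it upright and about 3 mm off the neck's centre, but the hand-in returned no verdict.

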